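Find the carbide ball by weight and hold it level before the inspection camera

ROBOT

A 6-joint arm with a two-finger parallel gripper is mounted at the origin on a cart in front of the work surface, level with it; the furniture and walls round the work are solid. World frame = base frame: x ahead of the robot, y to its left, z up, the work surface at z = 0. Lengths are in m, angles in degrees, forces in N, time in s.
With the tool pointing down it reaches from about 0.375 to 0.75 m from the base axis. Payload 9 kg.
Tool frame: the origin (TCP) lies at the very end of the fingers, on their centre line; the grasp point (between the pads) lies 19 mm behind it; z points along the fingers, y is the line along which they close (so a half turn about z gives the same grasp; the last joint's range is limited). The gripper opens to 85 mm and grips with 20 to 120 N. Pads are 22 mm wide; open, the fingers measure 114 mm over their backs; the gripper's body (76 mm by 85 mm) begins 54 mm behind the grasp point. The pads swing forward as they close: fully open they stand 13 mm farther back than shut.
Start: joints at [58.631, 5.964, 5.575, 89.605, 0, 77.527], TCP at [0.194, 0.568, 0.231] pointing down, gripper open.
Joint ranges: [-171.21, 171.21], [-48.23, 106.86], [-62.78, 66.21], [-105.2, 120.99], [-86.42, 89.51], [-180, 180]. Speed limits (degrees/s): [127.2, 127.2, 147.25, 180, 180, 180].

INTERFACE

Orientations are given as a 3x3 rotation matrix whose columns are the frame's x, y, z axes.
In Python, from workcell import robot gives the robot as it stands.
- The arm moves only by the tool jog_arm, never from a script. Its arguments are lists of equal length, an entry for each row: "fingers": the opening, from -1 (shut) to 1 (fully open); "dp": the shift along the world's x, y, z in mm, a list of three; "delta_rot": the turn, a rotation vector about the world's x, y, z in degrees, a list of three. A call has 1 to 10 rows; each row shifts and turns the commanded pose from where the row before left it; what a row does not reach is not made up. A row lasts 1/10 s, in which the tool goes at most 50 mm and 8.59 degrees, less where a joint would pass 70% of its speed; a pose out of reach is approached as far as the arm can. A call is refused whole if a number of a shift passes 50 or a number of a turn 8.59, either way. A call with a gripper value outside its range is refused whole. The fingers move at their own pace and stop on an object; "squeeze" is the grip in N (left out, the last holds). Time passes only in rows, so rows that do not move let the fingers close. It gives the time, the measured TCP pose, the force, the opening and the grip force at its end, in the units of the state.
- robot.state(): the state, without advancing time (a new reading comes with each control period).
- robot.camera(name): name is "scene" or "top"; returns a dict with "frame" (480x640x3 uint8, red, green, blue), "z_map" (480x640 float32, m along the optical axis (not along the pixel's ray), 0 where there is no reading), "fov_y" (degrees; the focal length in pixels is half the picture's height over the tangent of half this angle, whatever the lens; pixels are square), "cx", "cy" (the principal point, pixels), "R" (3x3) and "t" (3): a world point X has camera coordinates R X + t. Camera axes: x right, y down, z forward; pixel columns grow to the right and rows downward; lengths in m; the calibration is good to about 2 mm. A picture is of the moment at which its call begins.
- robot.close_job(): hands the job in; it is judged then, once.
Trained networks look in the newest picture that a camera, given by its name, has taken for a name from the list of things; names that differ only in an ending like _2 or _b are one class to them, and where a whole thing is asked for, a point or a joint stands for the part that bears it (a point fixed in the world has none). Each returns a list of dicts, best first, with "score" (0 to 1); they miss things now and then, are a little off and sometimes report something else, mostly with a low value. They report only what shows in the picture. A call takes as long as a camera call. They do not tell look-alikes from the thing itself.
- robot.search_frame(camera, label): "uv" ([column, row] in pixels, amid what is visible of it).
- robot.landmark_of(camera, label): "uv" ([column, row] in pixels: a listed point, or the origin of a listed thing).
The state is a dict: "time": time; "qpos": joint angles; "qd": joint speeds; "joint_efforts": joint torques, N m; "tcp_pos": TCP position; "eef_rot": TCP orientation; "force": force on the tool from outside, world axes, zero at the start; "moment": the same for the moment, N m; "grip_width": opening from 0.0 (shut) to 1.0 (fully open); "gripper_force": force on a finger pad.
Only numpy, scipy, OpenCV 4.12 (cv2) and the standard library are available. Lean on these libraries where they do the work, as an engineer would, in place of code of your own. Each camera call takes 0.05 s, during which the arm holds its last target. There are 200 camera calls.

TASK

Two polished valve balls that look alike lie loose in two trays on the rack: one is steel, the other tungsten carbide, nearly twice as heavy. Find the carbide ball by its weight when lifted in its tray, then hold that tray up level in front of the inspection camera, one open end towards the lens, the ball centred on the lens axis with its centre about 70 mm in front of the lens glass, and finish while still holding it there, still and level. Leave the steel ball's tray fully seated in a nest of the rack (put it back if you lifted it); let no ball be touched or leave its pocket, let nothing touch the camera or its stand, and leave the other things alone.

Things in the scene. Friction and masses are not known exactly. Their poses are not given: they have to be found in the camera images.
- ball_rack: Fixed aluminium plate 112 (x) x 250 (y) mm, top 8 mm above the work surface, with two nests side by side for the trays. Each nest is bounded by eight round-topped steel pins, 8 mm thick, 11 mm high above the plate, with 2 mm play round the tray; beside the cheeks they leave 50 mm free along x for a finger. Origin: centre, on the work surface. Place and yaw vary.
- nest_left (a point): Middle of the rack's nest at its +y side, on the plate's top: a seated tray has its origin here, its x axis along the rack's x axis.
- nest_right (a point): The same for the nest at the rack's -y side, 130 mm from the other.
- tray_1: White plastic ball tray, base 76 (x) x 60 (y) x 8 mm. On its long edges stand two grip cheeks, 42 mm long in x, 6 mm thick, tops 38 mm above the underside, outer faces at y = +-30 mm: grip across these (60 mm wide), the ball between the fingers. The x ends are open. A black O-ring is the ball's pocket; the ball rolls out if tipped over 25 degrees or jerked. Origin: centre of underside, z up.
- tray_2: The second ball tray, exactly like tray_1 in looks, size and axes. A tray alone weighs 0.09 kg; with its ball its centre of mass is in the middle, about 25 mm above the underside.
- pocket_1 (a point): Where the centre of a ball seated in tray_1 lies: 28.3 mm above the middle of the tray's underside. Each tray holds one loose polished ball, 38 mm across; they look alike: one is steel (0.21 to 0.24 kg, with its tray about 0.32 kg), the other tungsten carbide (0.40 to 0.46 kg, with its tray about 0.52 kg). Which is in which tray is not known.
- pocket_2 (a point): The same for tray_2.
- camera_stand: Fixed inspection camera lying level on a short stand (grey base, column 196 mm high, white body, black ring light 60 mm across round the lens). The lens looks level along the stand's -x, 135 mm above the work surface. Origin on the work surface; base from x = -33 to 93, y = +-58 mm; ring light foremost at x = -82 mm. Place and yaw vary.
- lens (a point): Middle of the lens glass, at x = -83 mm, z = 135 mm in the stand's frame.
- view_point (a point): Point on the lens axis 70 mm in front of the glass (further along the stand's -x), 135 mm above the work surface: where the ball's centre is to be held.
- test_block: Bystander: round ground steel block, 60 mm across, 14 mm high; origin under its centre.
- loupe: Bystander: black loupe, 33 mm across, 35 mm high; origin under its centre.
- red_specimen: Bystander: dark red round mounted specimen, 30 mm across, 16 mm high; origin under its centre.
Things that resemble listed ones, but are neither listed nor needed, are in the scene too. What is shaped like the tray_1 but green is not meant. What is shaped like the tray_2 but green is not meant.

How it is judged:
By the outcome, as a careful person would: the job done as asked, in the order asked, and still so for the second after the job is handed in, while the arm keeps its last pose, push and grip.
It also fails if it takes over 54 s, if anything falls off the work surface, if the arm or the gripper's body presses on something with over 40 N, if the wrist force passes 120 N, or if a joint passes its speed limit or range.

## Working session

There is one attempt and no reset: what is moved stays moved. The work goes in short steps, Python scripts to look and compute and a tool call to move; the robot and the scene stay as the last step left them, time stands still between calls to the robot, and variables do not carry over. Pictures are saved under pics/ and viewed, at most 10 in all, crops included, and the job is handed in when it is done.

Besides the shell and the picture viewer there is one more tool, called as a command line: name --argument value ..., lists and objects as JSON in quotes. jog_arm: Moves the arm, as the interface text tells. Its arguments: {"type":"object","properties":{"fingers":{"type":"array","items":{"type":"number"}},"dp":{"type":"array","items":{"type":"array","items":{"type":"number"}}},"delta_rot":{"type":"array","items":{"type":"array","items":{"type":"number"}}},"squeeze":{"type":"number"}},"required":["fingers","dp","delta_rot"]}

```bash
mkdir -p pics
cat > h.py <<'E'
import numpy as np, cv2
from workcell import robot
def cam(n):
    c=robot.camera(n); c['f']=240/np.tan(np.radians(c['fov_y']/2)); return c
def ray(c,uv):
    R=np.array(c['R']);t=np.array(c['t'])
    d=np.array([(uv[0]-c['cx'])/c['f'],(uv[1]-c['cy'])/c['f'],1.])
    return -R.T@t, R.T@d
def atz(c,uv,z):
    o,d=ray(c,uv); return o+d*(z-o[2])/d[2]
def cloud(c):
    v,u=np.mgrid[:480,:640]; z=c['z_map']
    P=np.stack([(u-c['cx'])/c['f']*z,(v-c['cy'])/c['f']*z,z],-1)
    W=(P-np.array(c['t']))@np.array(c['R']); W[z==0]=np.nan; return W
def proj(c,X):
    p=np.array(c['R'])@X+np.array(c['t']); return p[:2]/p[2]*c['f']+[c['cx'],c['cy']]
E
python3 - <<'E'
from h import *
for n in ['top','scene']:
    c=cam(n); cv2.imwrite(f'pics/{n}0.png',c['frame'][...,::-1])
    W=cloud(c); o,_=ray(c,(0,0)); print(n,o.round(3),c['fov_y'])
    for l in ['ball_rack','nest_left','nest_right','tray_1','pocket_1','camera_stand','lens','view_point','test_block','loupe','red_specimen']:
        for d in robot.landmark_of(n,l)[:5]:
            uv=np.array(d['uv']); z={'nest_left':.008,'nest_right':.008,'tray_1':.008,'pocket_1':.0363,'lens':.135,'view_point':.135}.get(l,0)
            print(l,round(d['score'],2),uv.round(1),atz(c,uv,z).round(4))
s=robot.state();print({k:np.round(s[k],3) for k in s})
E
```

```text
top [0.493 0.044 1.17 ] 50.833292276360794
ball_rack 0.69 [245.1 263.2] [0.482  0.1748 0.    ]
nest_right 0.85 [274.4 271.5] [0.4618 0.1072 0.008 ]
tray_1 0.87 [343.  301.8] [ 0.3892 -0.049   0.008 ]
tray_1 0.85 [274.3 269.9] [0.4654 0.1074 0.008 ]
tray_1 0.73 [146.3 280.8] [0.4463 0.3984 0.008 ]
pocket_1 0.81 [148.7 278.6] [0.4522 0.3845 0.0363]
pocket_1 0.66 [218.  263.2] [0.4835 0.231  0.0363]
pocket_1 0.65 [347.2 307.3] [ 0.3792 -0.0559  0.0363]
pocket_1 0.62 [271.6 266.9] [0.4729 0.1118 0.0363]
camera_stand 0.76 [356.2 181.6] [ 0.6672 -0.0861  0.    ]
camera_stand 0.25 [272.  267.7] [0.4704 0.113  0.    ]
lens 0.83 [367.9 214.8] [ 0.5782 -0.0938  0.135 ]
test_block 0.71 [167.7 179.2] [0.6789 0.3498 0.    ]
loupe 0.5 [462.  248.4] [ 0.507  -0.3308  0.    ]
red_specimen 0.44 [259.7 170.3] [0.6967 0.1379 0.    ]
scene [ 0.099 -0.517  0.958] 56.779114458244564
ball_rack 0.63 [366.8 253.3] [ 0.6575 -0.0296  0.    ]
ball_rack 0.62 [270.  239.8] [ 0.4797  0.1731 -0.    ]
nest_left 0.84 [261.3 222.8] [0.4928 0.234  0.008 ]
nest_right 0.8 [278.6 259.8] [0.4553 0.0968 0.008 ]
tray_1 0.82 
[... 523 characters left out ...]
.5] [0.674  0.3514 0.    ]
loupe 0.24 [366.2 255.5] [ 0.6511 -0.0341  0.    ]
red_specimen 0.41 [334.7 211.9] [0.6875 0.1414 0.    ]
{'time': np.float64(1.2), 'qpos': array([58.631,  5.965,  5.575, 89.606,  0.   , 77.528]), 'qd': array([-0.015, -0.003,  0.107, -0.113,  0.037,  0.075]), 'joint_efforts': array([ 0.0000e+00, -5.5675e+01,  5.0377e+01,  1.0000e-03, -0.0000e+00,
       -0.0000e+00]), 'tcp_pos': array([0.194, 0.568, 0.231]), 'eef_rot': array([[-0.946,  0.324,  0.   ],
       [ 0.324,  0.946,  0.   ],
       [-0.   ,  0.   , -1.   ]]), 'force': array([ 0.921, -0.34 , -0.588]), 'moment': array([ 0.029,  0.04 , -0.011]), 'gripper_force': np.float64(0.0), 'grip_width': np.float64(1.0)}
```

View pictures.

View pics/top0.png

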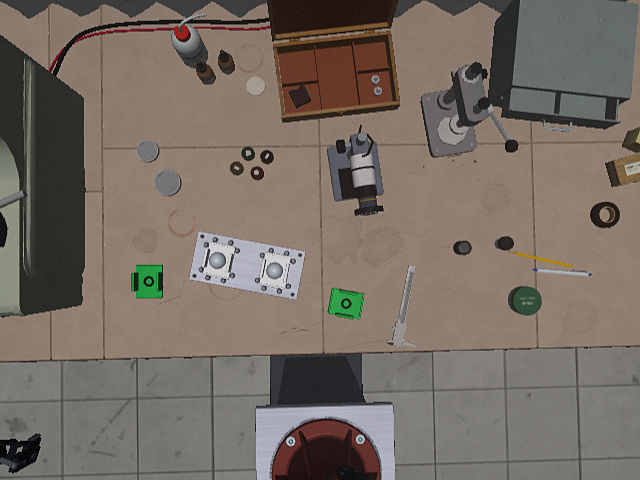

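View pics/scene0.png

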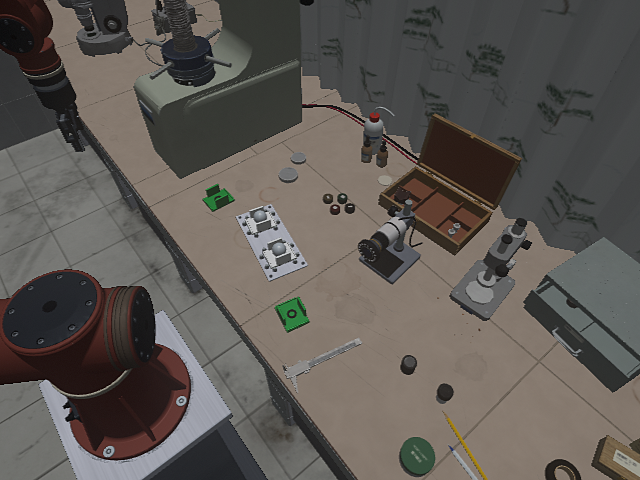

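Run:
```python
from h import *
big=[]
for n in ['top','scene']:
    c=cam(n); W=cloud(c); f=c['frame'].astype(int)
    np.savez(f'{n}.npz',W=W,**{k:np.array(c[k]) for k in c})
    box=(W[...,0]>.38)&(W[...,0]<.6)&(W[...,1]>.02)&(W[...,1]<.33)
    sat=f.max(-1)-f.min(-1)
    m=box&(W[...,2]>.0045)&(W[...,2]<.06)&(sat<45)
    m=cv2.morphologyEx(m.astype(np.uint8),cv2.MORPH_OPEN,np.ones((3,3)))
    k,lab,st,_=cv2.connectedComponentsWithStats(m); m=lab==1+st[1:,4].argmax()
    r=cv2.minAreaRect((W[m][:,:2]*1000).astype(np.float32)); print(n,'rack',r)
    for b in [(.4835,.231),(.4729,.112)]:
        mm=(np.hypot(W[...,0]-b[0],W[...,1]-b[1])<.02)&(W[...,2]>.044)
        P=W[mm]; A=np.c_[2*P,np.ones(len(P))]; 
        s=np.linalg.lstsq(A,(P**2).sum(1),rcond=None)[0]; 
        # fixed radius fit
        from scipy.optimize import least_squares
        q=least_squares(lambda x:np.linalg.norm(P-x,axis=1)-.019,[b[0],b[1],.036]).x
        print(' ball',len(P),q.round(4),'top z',P[:,2].max().round(4))
    # camera stand
    box=(W[...,0]>.52)&(W[...,0]<.78)&(W[...,1]>-.2)&(W[...,1]<.0)
    m=box&(W[...,2]>.005)&(W[...,2]<.03); print(' base',cv2.minAreaRect((W[m][:,:2]*1000).astype(np.float32)))
    m=box&(W[...,2]>.12); P=W[m]; print(' body n',len(P), P.min(0).round(3),P.max(0).round(3))
    o,d=ray(c,(0,0))
    cr=c['frame'][...,::-1]
    cr=cr[220:310,180:320] if n=='top' else cr[200:290,230:370]
    big.append(cv2.resize(cr,None,fx=4,fy=4,interpolation=cv2.INTER_CUBIC))
    if n=='top': t2=cv2.resize(c['frame'][125:225,310:410,::-1],None,fx=4,fy=4); cv2.imwrite('pics/stand.png',t2)
cv2.imwrite('pics/rack.png',big[0])
```

```text
top rack ((477.13916015625, 169.6418914794922), (249.6406707763672, 111.95668029785156), 78.26732635498047)
 ball 155 [0.4899 0.2337 0.0356] top z 0.0587
 ball 149 [0.4663 0.1089 0.0359] top z 0.0609
 base ((649.2366333007812, -100.21216583251953), (258.8662414550781, 194.7883758544922), 0.45472943782806396)
 body n 1923 [ 0.577 -0.124  0.12 ] [ 0.747 -0.031  0.201]
scene rack ((476.8262939453125, 169.4146728515625), (252.853515625, 113.04376983642578), 78.1202621459961)
 ball 89 [0.4899 0.2331 0.0354] top z 0.0556
 ball 75 [0.4664 0.1107 0.0365] top z 0.0584
 base ((639.011474609375, -115.59129333496094), (168.91441345214844, 251.92076110839844), 74.14006042480469)
 body n 1395 [ 0.576 -0.125  0.121] [ 0.745 -0.03   0.198]
```

View pics/rack.png

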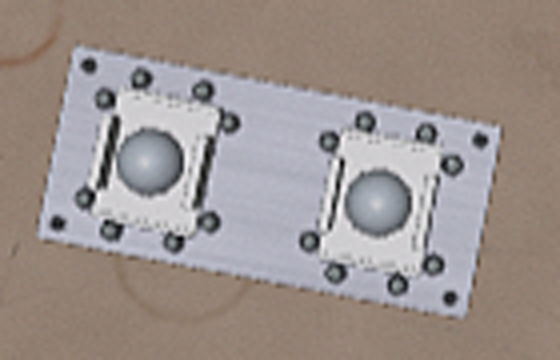

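View pics/stand.png

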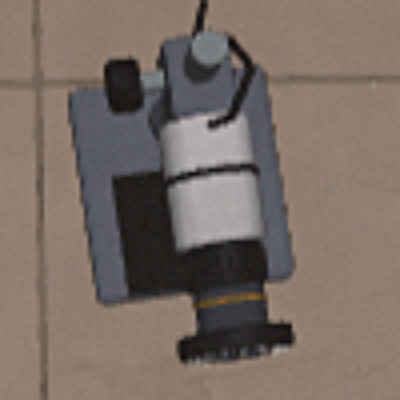

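The rack (white trays with balls at top-image pixels (218,260) and (274,270)) holds the two wanted trays. The look-alikes at (148,281) and (346,303) are green and empty, so they are not meant. The camera stand is at (356,180), with its lens towards the robot at (368,213). Next I fit the lens axis.

Run:
```python
import numpy as np, cv2
from scipy.optimize import least_squares
class D(dict): pass
import h
for n in ['top','scene']:
    c=np.load(f'{n}.npz'); W=c['W']; f=c['frame'].astype(int)
    sat=f.max(-1)-f.min(-1); br=f.mean(-1)
    box=(W[...,0]>.57)&(W[...,0]<.77)&(W[...,1]>-.17)&(W[...,1]<.0)
    # base: bluish-grey, low
    m=box&(W[...,2]>.004)&(W[...,2]<.035)&(f[...,2]>=f[...,0])
    m=cv2.morphologyEx(m.astype(np.uint8),cv2.MORPH_OPEN,np.ones((3,3)))>0
    print(n,'base',cv2.minAreaRect((W[m][:,:2]*1000).astype(np.float32)),np.median(W[m][:,2]))
    m=box&(W[...,2]>.12)&(br>130)&(sat<40)&(W[...,0]<.70)
    P=W[m]
    def res(q): # axis: point (x0=.63,y0), yaw, z, r
        y0,a,z0,r=q; d=np.array([np.cos(a),np.sin(a)]); s=(P[:,0]-.63)*-d[1]+(P[:,1]-y0)*d[0]
        return np.hypot(s,P[:,2]-z0)-r
    q=least_squares(res,[-.095,.12,.135,.022],loss='soft_l1',f_scale=.001)
    print(' cyl',len(P),'y@.63',q.x[0],'yaw',np.degrees(q.x[1]),'z',q.x[2],'r',q.x[3],'rms',np.std(q.fun))
    a=q.x[1]; d=np.array([np.cos(a),np.sin(a)]); 
    s=(W[...,0]-.63)*d[0]+(W[...,1]-q.x[0])*d[1]; l=-(W[...,0]-.63)*d[1]+(W[...,1]-q.x[0])*d[0]
    m=box&(W[...,2]>.1)&(s<-.025); print(' front s pct',np.percentile(s[m],[0.5,2,5,20,50]).round(4),'lat',np.percentile(l[m],[1,99]).round(4))
    cc={k:c[k].item() if c[k].ndim==0 else c[k] for k in ('cx','cy','f','R','t')}
    for nm,uv in (('nestR',(275.2,270.7)),('nestL',(219.3,260)))*(n=='top'): print(nm,h.atz(cc,uv,.015).round(4))
```

```text
top base ((689.7767944335938, -81.96160125732422), (122.42028045654297, 114.23722076416016), 7.175787448883057) 0.017634477022440587
 cyl 545 y@.63 -0.08993017198638505 yaw 7.497098897300899 z 0.1364210210524203 r 0.022351387071264328 rms 0.0016660004472428978
 front s pct [-0.0515 -0.0512 -0.0507 -0.0486 -0.0416] lat [-0.0257  0.0297]
nestR [0.4637 0.105  0.015 ]
nestL [0.4905 0.2314 0.015 ]
scene base ((689.0380859375, -85.37191772460938), (125.42454528808594, 109.60186767578125), 6.219998359680176) 0.01708173310757842
 cyl 269 y@.63 -0.08900217493856201 yaw 7.200242618842272 z 0.1341179642701176 r 0.02414386384184306 rms 0.0014362643084558323
 front s pct [-0.0526 -0.0522 -0.0519 -0.0507 -0.0491] lat [-0.029   0.0262]
```

jog_arm --fingers '[1, 1, 1, 1, 1, 1, 1, 1, 1, 1]' --dp '[[15, -17, 0], [30, -33, -6], [35, -40, -9], [35, -40, -9], [35, -40, -9], [35, -40, -9], [35, -40, -9], [35, -40, -9], [26, -30, -9], [15, -15, -6]]' --delta_rot '[[0, 0, 0.7], [0, 0, 0.7], [0, 0, 0.7], [0, 0, 0.7], [0, 0, 0.7], [0, 0, 0.7], [0, 0, 0.7], [0, 0, 0.7], [0, 0, 0.7], [0, 0, 0.8]]' --squeeze 60

```text
time: 2.3
tcp_pos: [0.4767, 0.2474, 0.1596]
eef_rot: [[-0.978, 0.207, 0.0], [0.207, 0.978, -0.0], [-0.0, -0.0, -1.0]]
force: [-0.3, 0.6, -0.5]
grip_width: 1.001
gripper_force: 0.0
```

jog_arm --fingers '[1, 1, 1, 1]' --dp '[[0, 0, 0], [0, 0, -30], [0, 0, -25], [0, 0, 0]]' --delta_rot '[[0, 0, 0], [0, 0, 0], [0, 0, 0], [0, 0, 0]]'

```text
time: 2.7
tcp_pos: [0.4725, 0.2502, 0.1022]
eef_rot: [[-0.979, 0.204, -0.005], [0.204, 0.979, -0.001], [0.005, -0.002, -1.0]]
force: [-0.5, -0.1, -0.2]
grip_width: 0.995
gripper_force: 0.0
```

Run:
```python
from h import *
F=[]
c=cam('scene'); 
s=robot.state(); print(s['tcp_pos'].round(4) if hasattr(s['tcp_pos'],'round') else s['tcp_pos'], s['time'])
for i in range(2):
    d=cam('top'); F.append(robot.state()['force'])
print(np.round(F,2))
cv2.imwrite('pics/above.png',np.hstack([cv2.resize(c['frame'][160:290,200:330,::-1],(400,400),interpolation=cv2.INTER_CUBIC),cv2.resize(d['frame'][200:300,170:270,::-1],(400,400),interpolation=cv2.INTER_CUBIC)]))
T=np.array(s['tcp_pos']); print(proj(c,T),proj(d,T))
np.savez('above.npz',Ws=cloud(c),Wt=cloud(d))
```

```text
[0.4735 0.2504 0.1043] 2.75
[[ 0.5   0.46 -0.21]
 [-1.05 -0.1  -0.01]]
[248.30430551 198.83010801] [203.34816723 268.49973611]
```

View pics/above.png

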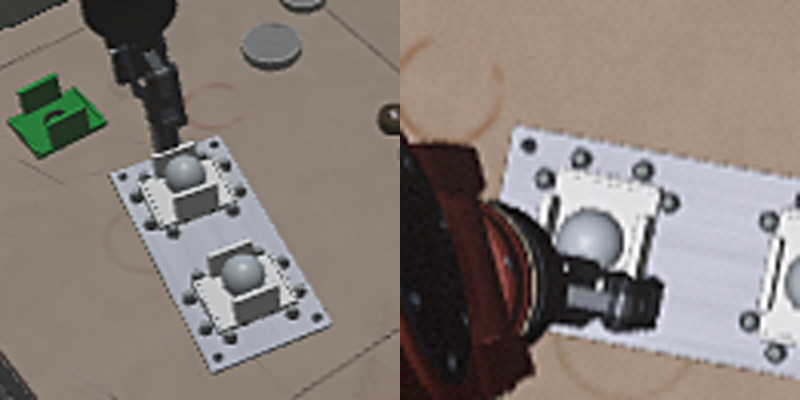

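jog_arm --fingers '[1, 1, 1, 1, 1]' --dp '[[8, -9, 0], [8, -8, -10], [0, 0, -20], [0, 0, -20], [0, 0, 0]]' --delta_rot '[[0, 0, 0], [0, 0, 0], [0, 0, 0], [0, 0, 0], [0, 0, 0]]'

```text
time: 3.35
tcp_pos: [0.4899, 0.2319, 0.0524]
eef_rot: [[-0.979, 0.205, -0.004], [0.205, 0.979, -0.001], [0.004, -0.002, -1.0]]
force: [-0.7, -0.0, -0.8]
grip_width: 1.001
gripper_force: 0.0
```

Run:
```python
from h import *
c=cam('scene'); d=cam('top'); s=robot.state(); print(np.round(s['tcp_pos'],4),np.round(s['eef_rot'],3), s['time'])
cv2.imwrite('pics/above2.png',np.hstack([cv2.resize(c['frame'][180:260,220:300,::-1],(400,400),interpolation=cv2.INTER_CUBIC),cv2.resize(d['frame'][220:300,180:260,::-1],(400,400),interpolation=cv2.INTER_CUBIC)]))
T=np.array(s['tcp_pos']); y=np.array(s['eef_rot'])[:,1]
for k in (-.0425,.0425,-.057,.057): print(k,proj(c,T+k*y+[0,0,.013]),proj(d,T+k*y+[0,0,.013]))
# finger points: along tool y, z .06-.09
a=np.radians(78.2)
for W in (cloud(c),cloud(d)):
    v=(W[...,0]-T[0])*np.cos(a)+(W[...,1]-T[1])*np.sin(a); u=(W[...,0]-T[0])*np.sin(a)-(W[...,1]-T[1])*np.cos(a)
    for lo,hi in ((.058,.07),(.07,.09)):
        for sg in (1,-1):
            m=(W[...,2]>lo)&(W[...,2]<hi)&(abs(u)<.03)&(v*sg>.025)&(v*sg<.07)
            if m.sum()>3: print(lo,sg,m.sum(),'v',np.percentile(v[m],[2,50,98]).round(4),'u',np.percentile(u[m],[2,98]).round(4))
```

```text
[0.4914 0.2326 0.0554] [[-0.979  0.205 -0.   ]
 [ 0.205  0.979 -0.   ]
 [ 0.    -0.    -1.   ]] 3.45
-0.0425 [264.95992985 219.14310513] [234.07215114 263.38749964]
0.0425 [253.24954466 198.81074955] [195.39172714 256.06454164]
-0.057 [267.05273061 222.77676608] [240.65661698 264.63406733]
0.057 [251.34211402 195.49894065] [188.77930851 254.81268195]
0.07 1 21 v [0.0397 0.0418 0.0467] u [-0.0132 -0.0026]
0.07 -1 37 v [-0.0592 -0.0549 -0.0481] u [-0.0135  0.0081]
```

View pics/above2.png

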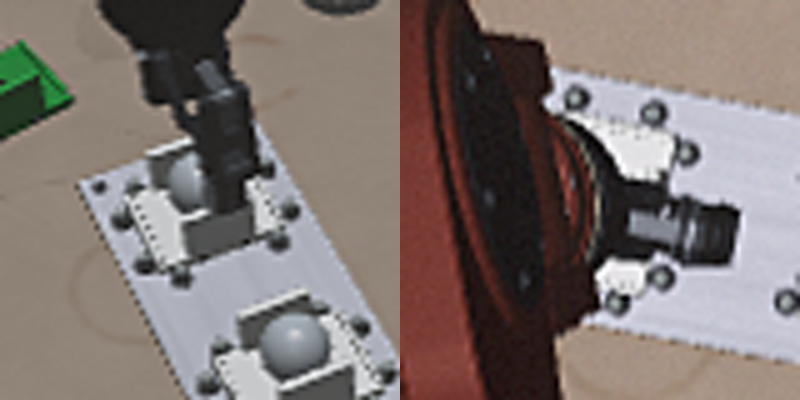

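Seen: the open fingers straddle the left tray (right finger at top-crop (715,233), mid between the pins), aligned to about 1 mm. I go down and close.

jog_arm --fingers '[1, 1, 1, 1, 0.5, 0.3, 0.3, 0.3, 0.3, 0.3]' --dp '[[0, 0, -15], [0, 0, -15], [-1, 0, -11], [0, 0, 0], [0, 0, 0], [0, 0, 0], [0, 0, 0], [0, 0, 0], [0, 0, 0], [0, 0, 0]]' --delta_rot '[[0, 0, 0], [0, 0, 0], [0, 0, 0], [0, 0, 0], [0, 0, 0], [0, 0, 0], [0, 0, 0], [0, 0, 0], [0, 0, 0], [0, 0, 0]]' --squeeze 60

```text
time: 4.45
tcp_pos: [0.4908, 0.2334, 0.0152]
eef_rot: [[-0.979, 0.204, 0.002], [0.204, 0.979, 0.001], [-0.001, 0.001, -1.0]]
force: [-0.9, 1.4, 6.8]
grip_width: 0.694
gripper_force: 66.4
```

jog_arm --fingers '[0.3, 0.3, 0.3, 0.3, 0.3, 0.3, 0.3, 0.3, 0.3, 0.3]' --dp '[[0, 0, 2], [0, 0, 4], [0, 0, 7], [0, 0, 9], [0, 0, 7], [0, 0, 4], [0, 0, 2], [0, 0, 0], [0, 0, 0], [0, 0, 0]]' --delta_rot '[[0, 0, 0], [0, 0, 0], [0, 0, 0], [0, 0, 0], [0, 0, 0], [0, 0, 0], [0, 0, 0], [0, 0, 0], [0, 0, 0], [0, 0, 0]]'

```text
time: 5.45
tcp_pos: [0.4898, 0.233, 0.0488]
eef_rot: [[-0.979, 0.204, -0.001], [0.204, 0.979, -0.0], [0.001, -0.0, -1.0]]
force: [0.2, -0.6, -5.5]
grip_width: 0.693
gripper_force: 65.8
```

Run:
```python
from h import *
F=[];M=[];E=[]
for i in range(10):
    c=cam('scene' if i%2 else 'top'); s=robot.state(); F.append(s['force']); M.append(s['moment'])
    if i%2: sc=c
print(np.mean(F,0).round(2),np.std(F,0).round(2),np.mean(M,0).round(3),s['time'],np.round(s['tcp_pos'],4),s['grip_width'])
cv2.imwrite('pics/lift.png',cv2.resize(sc['frame'][170:270,210:310,::-1],(500,500),interpolation=cv2.INTER_CUBIC))
```

```text
[-0.05  0.04 -5.38] [0.41 0.54 0.54] [-0.012  0.005 -0.002] 5.95 [0.4901 0.2331 0.0493] 0.6929236127554842
```

View pics/lift.png

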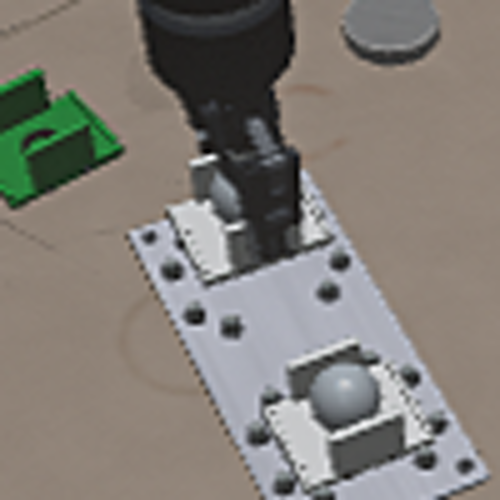

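The mean weight is 5.4 N less a baseline of about 0.3 N, so about 0.52 kg: this is the carbide ball. The picture shows the tray level and clear of the pins, with the right tray still seated. I carry it to the camera.

jog_arm --fingers '[0.3, 0.3, 0.3, 0.3, 0.3, 0.3, 0.3, 0.3, 0.3, 0.3]' --dp '[[0, 0, 3], [0, 0, 6], [0, 0, 9], [0, -3, 10], [0, -7, 10], [0, -11, 10], [0, -15, 8], [0, -18, 5], [0, -20, 3], [0, -20, 0]]' --delta_rot '[[0, 0, 0], [0, 0, 0], [0, 0, 0], [0, 0, 0.3], [0, 0, 0.6], [0, 0, 0.9], [0, 0, 1], [0, 0, 1], [0, 0, 1], [0, 0, 1]]'

```text
time: 6.95
tcp_pos: [0.4906, 0.1379, 0.1148]
eef_rot: [[-0.995, 0.103, 0.002], [0.103, 0.995, -0.0], [-0.002, 0.0, -1.0]]
force: [0.3, 1.1, -5.0]
grip_width: 0.69
gripper_force: 65.9
```

jog_arm --fingers '[0.3, 0.3, 0.3, 0.3, 0.3, 0.3, 0.3, 0.3, 0.3, 0.3]' --dp '[[0, -20, 0], [0, -20, 0], [0, -20, 0], [0, -20, 0], [0, -20, 0], [0, -20, 0], [0, -20, 0], [0, -20, 0], [0, -20, 0], [0, -18, 0]]' --delta_rot '[[0, 0, 1], [0, 0, 1], [0, 0, 1], [0, 0, 1], [0, 0, 1], [0, 0, 1], [0, 0, 1], [0, 0, 1], [0, 0, 1], [0, 0, 1]]'

```text
time: 7.95
tcp_pos: [0.4901, -0.0604, 0.1142]
eef_rot: [[-0.998, -0.071, 0.001], [-0.071, 0.998, -0.0], [-0.001, -0.001, -1.0]]
force: [-0.2, 0.5, -5.6]
grip_width: 0.69
gripper_force: 65.9
```

jog_arm --fingers '[0.3, 0.3, 0.3, 0.3, 0.3, 0.3, 0.3, 0.3]' --dp '[[0, -15, 0], [0, -12, 0], [0, -9, 0], [0, -6, 0], [0, -3, 0], [0, -1, 0], [0, 0, 0], [0, 0, 0]]' --delta_rot '[[0, 0, 1], [0, 0, 0.9], [0, 0, 0.7], [0, 0, 0.5], [0, 0, 0.3], [0, 0, 0], [0, 0, 0], [0, 0, 0]]'

```text
time: 8.75
tcp_pos: [0.4901, -0.1045, 0.1132]
eef_rot: [[-0.992, -0.129, -0.0], [-0.129, 0.992, 0.0], [0.0, 0.0, -1.0]]
force: [0.1, 0.6, -5.6]
grip_width: 0.691
gripper_force: 65.9
```

```bash
cat > look.py <<'E'
from h import *
from scipy.optimize import least_squares
import sys
T0=None
for n in ('top','scene'):
    c=cam(n); s=robot.state(); T=np.array(s['tcp_pos']); R=np.array(s['eef_rot']); W=cloud(c)
    print(n,s['time'],T.round(4),R.round(3).tolist(),s['grip_width'],np.round(s['force'],1))
    B=T+[0,0,.022]; print(' ball proj',proj(c,B).round(1))
    for l in ('pocket_1','lens'):
        for d in robot.landmark_of(n,l)[:3]: print('  ',l,round(d['score'],2),np.round(d['uv'],1),atz(c,d['uv'],.135).round(4))
    f=c['frame'].astype(int); sat=f.max(-1)-f.min(-1)
    m=(np.linalg.norm(W-B,axis=2)<.027)&(f.mean(-1)>70)&(sat<40)&(np.linalg.norm(W-B,axis=2)>.012)
    P=W[m]
    if len(P)>8:
        q=least_squares(lambda x:np.linalg.norm(P-x,axis=1)-.019,B,loss='soft_l1',f_scale=.001); print(' ballfit',len(P),q.x.round(4),np.std(q.fun).round(4))
    if len(sys.argv)>1 and n=='scene':
        u,v=proj(c,B).astype(int); cv2.imwrite(sys.argv[1],cv2.resize(c['frame'][v-60:v+60,u-50:u+110,::-1],(800,600),interpolation=cv2.INTER_CUBIC))
E
python3 look.py pics/view1.png
```

```text
top 8.8 [ 0.4901 -0.1045  0.1132] [[-0.992, -0.129, -0.0], [-0.129, 0.992, 0.0], [0.0, 0.0, -1.0]] 0.6915742267289693 [-0.5 -1.1 -5.6]
 ball proj [374.  257.5]
   pocket_1 0.85 [344.3 306.3] [ 0.3913 -0.0413  0.135 ]
   pocket_1 0.73 [272.  268.4] [0.4716 0.1051 0.135 ]
   pocket_1 0.62 [380.4 258.1] [ 0.4885 -0.1177  0.135 ]
   lens 0.84 [368.  216.6] [ 0.5744 -0.0939  0.135 ]
   lens 0.64 [374. 260.] [ 0.4849 -0.1044  0.135 ]
scene 8.95 [ 0.4901 -0.1047  0.1132] [[-0.992, -0.129, -0.0], [-0.129, 0.992, 0.0], [0.0, 0.0, -1.0]] 0.6900939104325554 [ 0.1 -0.1 -5.6]
 ball proj [339.6 274.7]
   pocket_1 0.95 [277.8 249.6] [0.4234 0.0402 0.135 ]
   pocket_1 0.9 [215.7 196.6] [0.3986 0.2823 0.135 ]
   pocket_1 0.74 [290.2 309.3] [ 0.3513 -0.1065  0.135 ]
   lens 0.57 [365.6 252.4] [ 0.5783 -0.0945  0.135 ]
   lens 0.35 [406.2 369. ] [ 0.4477 -0.3522  0.135 ]
 ballfit 213 [ 0.4885 -0.1033  0.1328] 0.0025
```

View pics/view1.png

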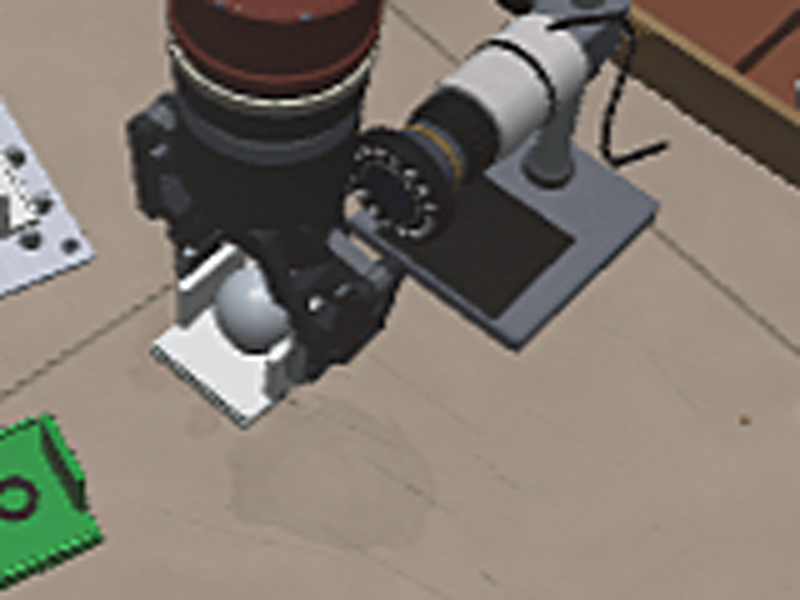

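Seen: the ball sits in the tray at crop (250,310), open end facing the ring light (crop (395,190)), with clear space between. Final approach of 18 mm.

jog_arm --fingers '[0.3, 0.3, 0.3, 0.3, 0.3, 0.3, 0.3, 0.3, 0.3, 0.3]' --dp '[[2, 0, 0], [3, 0, 0], [4, -1, 0], [4, 0, 0], [3, 0, 0], [2, 0, 0], [0, 0, 0], [0, 0, 0], [0, 0, 0], [0, 0, 0]]' --delta_rot '[[0, 0, 0], [0, 0, 0], [0, 0, 0], [0, 0, 0], [0, 0, 0], [0, 0, 0], [0, 0, 0], [0, 0, 0], [0, 0, 0], [0, 0, 0]]'

```text
time: 10.05
tcp_pos: [0.508, -0.1059, 0.1133]
eef_rot: [[-0.992, -0.129, 0.0], [-0.129, 0.992, 0.0], [-0.0, 0.0, -1.0]]
force: [-0.6, -0.0, -5.5]
grip_width: 0.69
gripper_force: 65.9
```

```bash
python3 look.py pics/view2.png
python3 - <<'E'
from h import *
c=cam('scene'); W=cloud(c); s=robot.state()
# base top plate & tray level: white visible base part plane
T=np.array(s['tcp_pos']);f=c['frame'].astype(int)
a=np.radians(7.35);u=(W[...,0]-T[0])*np.cos(a)+(W[...,1]-T[1])*np.sin(a)
m=(f.min(-1)>140)&(u<-.018)&(u>-.036)&(W[...,2]>.09)&(W[...,2]<.13)&(np.abs(W[...,1]-T[1])<.035)
P=W[m]
if len(P)>10:
    q=P-P.mean(0); n=np.linalg.svd(q)[2][2]; print('base plane',len(P),P.mean(0).round(4),n.round(3))
# right tray ball
W=cloud(cam('top')); m=(np.hypot(W[...,0]-.466,W[...,1]-.109)<.02); print('steel top z',np.nanpercentile(W[m][:,2],95).round(4))
E
```

```text
top 10.1 [ 0.508  -0.1059  0.1133] [[-0.992, -0.129, 0.0], [-0.129, 0.992, 0.0], [-0.0, 0.0, -1.0]] 0.6876529199116241 [ 0.  -0.1 -5.1]
 ball proj [374.5 248.7]
   pocket_1 0.72 [272.5 266. ] [0.4765 0.104  0.135 ]
   pocket_1 0.69 [146.1 280.8] [0.4514 0.3601 0.135 ]
   pocket_1 0.47 [377.5 250.8] [ 0.5036 -0.112   0.135 ]
   lens 0.82 [369.3 214.5] [ 0.5787 -0.0967  0.135 ]
   lens 0.48 [276.6 270.8] [0.4665 0.0958 0.135 ]
scene 10.25 [ 0.5081 -0.1059  0.1133] [[-0.992, -0.129, 0.0], [-0.129, 0.992, 0.0], [-0.0, 0.0, -1.0]] 0.687414360401885 [ 0.3  0.7 -5.5]
 ball proj [346.  270.9]
   pocket_1 0.93 [214.8 196.5] [0.397  0.2841 0.135 ]
   pocket_1 0.7 [292.5 308.5] [ 0.3563 -0.108   0.135 ]
   pocket_1 0.58 [278. 248.] [0.4265 0.0437 0.135 ]
   lens 0.86 [365.9 251.8] [ 0.5801 -0.0937  0.135 ]
 ballfit 227 [ 0.507  -0.105   0.1329] 0.0025
base plane 161 [ 0.4821 -0.11    0.1141] [ 0.056 -0.003 -0.998]
steel top z 0.0544
```

View pics/view2.png

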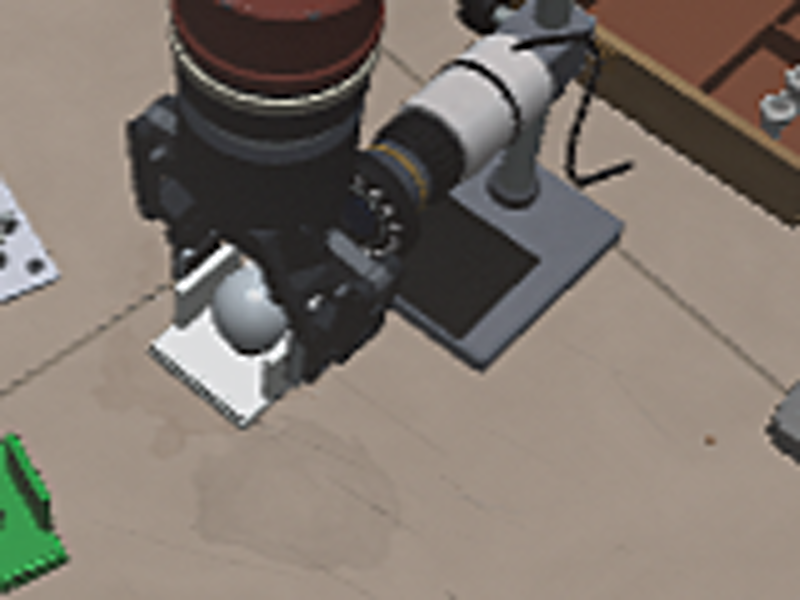

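The pose looks right. The base plane shows 3° of apparent tilt on few pixels, so I check it with eroded masks and averaged frames.

Run:
```python
from h import *
s=robot.state();T=np.array(s['tcp_pos']);a=np.radians(7.35)
for n in ('scene','top'):
    Q=[];Rk=[]
    for i in range(4):
        c=cam(n);W=cloud(c);f=c['frame'].astype(int)
        u=(W[...,0]-T[0])*np.cos(a)+(W[...,1]-T[1])*np.sin(a); v=-(W[...,0]-T[0])*np.sin(a)+(W[...,1]-T[1])*np.cos(a)
        m=(f.min(-1)>140)&(u<-.015)&(u>-.042)&(abs(W[...,2]-.1147)<.007)&(abs(v)<.032)
        m=cv2.erode(m.astype(np.uint8),np.ones((3,3)))>0
        Q.append(np.c_[u[m],v[m],W[m][:,2]])
    Q=np.vstack(Q); 
    if len(Q)<20: print(n,len(Q)); continue
    A=np.c_[Q[:,:2],np.ones(len(Q))]; x,r,_,_=np.linalg.lstsq(A,Q[:,2],rcond=None)
    sd=np.std(Q[:,2]-A@x); C=np.sqrt(np.diag(np.linalg.inv(A.T@A)))*sd
    print(n,len(Q),'slopes deg',np.degrees(x[:2]).round(2),'+-',np.degrees(C[:2]).round(2),'z at mid',x[2].round(4),'sd',sd.round(4),'u range',Q[:,0].min().round(3),Q[:,0].max().round(3))
print(robot.state()['time'])
```

```text
scene 406 slopes deg [-4.49 -0.19] +- [1.02 0.28] z at mid 0.1117 sd 0.0014 u range -0.033 -0.017
top 9
10.85
```

```bash
python3 -c "
from workcell import robot
print(robot.close_job())"
```

```text
the job is handed in; nothing more can be done
None
```

I handed the job in at about 11 s, with the carbide ball's tray (0.52 kg by lifted weight, from the left nest) held still at the view point. By my fits the ball is within about 2 mm of that point. The gripper reads level, but the camera could not confirm the tray's own level to better than a few degrees. I never lifted the steel ball's tray, and it is still in the right nest.

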